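Cap the wheel hub

ROBOT

A 7-joint arm with a two-finger parallel gripper is mounted at the origin on the work surface. World frame = base frame: x ahead of the robot, y to its left, z up, the work surface at z = 0. Lengths are in m, angles in rad, forces in N, time in s.
With the tool pointing down it reaches from about 0.35 to 0.9 m from the base axis. Payload 19.9 kg.
Tool frame: the origin (TCP) lies between the finger pads; the fingertips stand 14 mm ahead of it and the grasp point (between the pads) lies 5 mm behind it; z points along the fingers, y is the direction in which the jaws open and shut (so a half turn about z gives the same grasp; the last joint's range is limited). The gripper opens to 85 mm and grips with 20 to 120 N. Pads are 22 mm wide; open, the fingers measure 114 mm over their backs; the gripper's body (76 mm by 85 mm) begins 54 mm behind the grasp point. The pads swing forward as they close: fully open they stand 13 mm farther back than shut.
Start: joints at [1.2, 0.417, -0.01, 1.614, 0.005, 1.111, -0.053], TCP at [0.202, -0.592, 0.245] pointing down, gripper open.
Joint ranges: [-2.81, 2.81], [-0.39, 2.02], [-1.27, 1.25], [0.06, 2.57], [-1.19, 4.33], [0.19, 2], [-2.82, 2.82]. Speed limits (rad/s): [1.89, 1.89, 2.39, 2.39, 3.01, 3.01, 3.01].

INTERFACE

Orientations are given as a unit quaternion [x, y, z, w].
In Python, from cell import manip gives the robot as it stands.
- The arm moves only by the tool servo_tool, never from a script. Its argument "deltas" is a list of rows, each a list of 3 entries, a list of its own where there are three numbers: the closure, from 0 (fully open) to 1 (shut), then the shift along the tool's x, y, z in cm, then the turn about the tool's z in degrees. In form: [[hand, [x, y, z], twist], ...]. A call has 1 to 10 rows; each row is the pose to reach, as a shift and turn from the pose commanded when the call began, along the tool's axes at that moment; what a row does not reach only later rows make up. A row lasts 1/12 s, in which the tool goes at most 41.7 mm and 7.16 degrees, less where a joint would pass 70% of its speed; a pose out of reach is approached as far as the arm can. A call with a gripper value outside its range is refused whole. The fingers move at their own pace and stop on an object; the grip force is fixed at half the most. Time passes only in rows, so rows that repeat a pose let the fingers close. It gives the time, the measured TCP pose, the force and the opening at its end, in the units of the state.
- manip.observe(): the state, without advancing time (a new reading comes with each control period).
- manip.snapshot(name): name is "side" or "top" or "wrist"; returns a dict with "image" (384x512x3 uint8, red, green, blue), "z_map" (384x512 float32, m along the optical axis (not along the pixel's ray), 0 where there is no reading), "intrinsics" (3x3 intrinsics, pixels), "k1" (the pictures are not rectified: a ray, as slopes to the right and down, at radius r is drawn at 1 + k1 r^2 times it, then the intrinsics apply), "R" (3x3) and "t" (3): a world point X has camera coordinates R X + t. Camera axes: x right, y down, z forward; pixel columns grow to the right and rows downward; lengths in m; the calibration is good to about 2 mm. A picture is of the moment at which its call begins.
- manip.job_done(): hands the job in, once; it reports no verdict.
The state is a dict: "time_s": time; "q": joint angles; "qd": joint speeds; "joint_efforts": joint torques, N m; "tcp_pos": TCP position; "ee_rot": TCP orientation; "contact_force": force on the tool from outside, world axes, zero at the start; "moment": the same for the moment, N m; "gripper_width": finger opening in m.
Only numpy, scipy, OpenCV 4.12 (cv2) and the standard library are available. Lean on these libraries where they do the work, as an engineer would, in place of code of your own. Each camera call takes 0.05 s, during which the arm holds its last target.

TASK

Draw the aligning pin straight up out of the hollow stud of the wheel hub and hang it by its head in the notch of the bracket beside the stud, and let go of it. Then press the tall closed dust cap down over the stud until it clicks, and keep pressing after the click so that the brass spring ring under its rim is squeezed right down; finish like that, still holding the cap pressed down on the hub. Leave the other things on the bench where they are.

Things in the scene. Friction and masses are not known exactly. Their poses are not given: they have to be found in the camera images.
- seat (a point): Fixed wheel hub on a dark wooden base plate (110 x 190 x 14 mm). This point is on the hub's axis, on the upper face of its round steel flange (92 mm across), 40 mm above the bench. z is up; +y points to the bracket with the notch. Around the foot of the stud lies the brass spring ring, 44 mm across.
- stud_top (a point): Top centre of the hollow steel stud (31.5 mm across, bevelled, 24 mm tall above the flange): the mouth of its 12.4 mm bore, 36 mm deep. Four greased sprung balls stand 3 mm out of its side, centres 12.4 mm above the flange. Pushing the cap's lip past them takes about 9 to 12 N while its rim is 16 to 12 mm above the flange; then the push drops (click) and the balls draw it on.
- seal (a joint): How far the brass spring ring under the cap's rim is pressed down, m: 0 = free, its top 6 mm above the flange; 0.004 = fully squeezed, top 2 mm above the flange, at a hard stop. Its spring pushes back with 1 N at first, 9 N fully squeezed. If a clicked cap is let go, the ring lifts it until its lip catches under the balls and reads under 0.001.
- notch (a point): The notch: a slot 14 mm wide in an aluminium bracket (50 mm wide, 12 mm thick, top 58 mm above the bench), 97 mm from the stud's axis. The point is on the slot's middle line, level with the bracket's top, 14 mm from its closed end and 28 mm from its open end. Axes as the hub's: x across the slot, +y to its open end. Also open above and below.
- pin_head (a point): Loose steel aligning pin (about 90 g), at first upright in the stud's bore, shoulder on the stud's top. The point is the centre of its ribbed head, 20 mm across, 36 mm tall; z along the pin, up. Shoulder 18 mm below the point; under it a shank 10 mm across, 32 mm long, bevelled tip 50 mm below the point. Grip the upper half of the head.
- cap_center (a point): Dust cap, loose on the bench, open end down: closed aluminium, 46 mm across, 38 mm tall (about 60 g); the narrowest and tallest of three round metal parts standing in changing order. Point: its centre, 19 mm above the rim; z up. Hollow 33 mm deep; a 3 mm lip leaves a 34.6 mm opening. Grip its upper half. Clicked: rim 5 mm above the flange; pressed right down: 2 mm.
- race: Leave alone: steel bearing ring, open through the middle, 54 mm across, 16 mm tall. Origin: centre of its underside.
- wide_cap: Leave alone: low wide aluminium cover, 68 mm across, 22 mm tall. Origin: centre of its underside.
- tin: Leave alone: tin, 74 mm across, 75 mm tall. Origin: centre of its underside.
- spanner: Leave alone: steel spanner, 190 mm long, lying flat along its x. Origin near its middle.
- driver: Leave alone: screwdriver, 200 mm long, lying along its x. Origin near its middle.
- mallet: Leave alone: hammer, 280 mm long, lying along its x. Origin near its middle.
- offcut: Leave alone: wooden offcut, 120 x 50 x 30 mm. Origin: centre of its underside.
Mind the look-alikes: they are no part of the job. Leave any green or red look-alike of the part that bears cap_center alone.

How it is judged:
On the way, in this order (a step that is already met when the one before it is completed fails the run):
1. the pin is drawn up clear of the bore (z of pin_head in the frame of stud_top above 0.053 m), for 0.1 s.
2. the pin hangs by its head in the notch, let go (x of pin_head in the frame of notch between -0.005 and 0.005 m and y of pin_head in the frame of notch between -0.011 and 0.018 m and z of pin_head in the frame of notch between 0.014 and 0.022 m and angle between pin_head's own z axis and vertical below 0.2 rad and contact force between the fingers and pin below 0.3 N and linear speed of pin below 0.02 m/s), for 0.2 s.
3. the cap's lip is past the balls of the stud (horizontal distance between cap_center and seat below 0.004 m and angle between cap_center's own z axis and vertical below 0.08 rad and z of cap_center in the frame of seat below 0.0255 m), for 0.1 s.
At the end, for the whole second after the job is handed in: The pin hangs upright (within 0.2 rad) in the notch, shoulder on the bracket (4 mm), untouched; the cap sits clicked on the stud, centred within 4 mm and upright within 0.08 rad, and the robot is still pressing it so that the spring ring is squeezed by more than 2.5 mm of its 4 mm (x of pin_head in the frame of notch between -0.005 and 0.005 m and y of pin_head in the frame of notch between -0.011 and 0.018 m and z of pin_head in the frame of notch between 0.014 and 0.022 m and angle between pin_head's own z axis and vertical below 0.2 rad and horizontal distance between cap_center and seat below 0.004 m and angle between cap_center's own z axis and vertical below 0.08 rad and z of cap_center in the frame of seat below 0.0235 m and value of joint seal above 0.0025 m and contact force between any of the fingers, the arm and cap above 2 N and contact force between each of the arm, the fingers and pin below 0.3 N); the arm keeps its last pose, push and grip.
It fails at once if another thing on the bench is shifted by more than 40 mm (distance of any of race, wide_cap, tin, spanner, driver, mallet, offcut from where it was at the start of the episode above 0.04 m).
It also fails if it takes over 64 s, if anything falls off the work surface, if the arm or the gripper's body presses on something with over 40 N, if the wrist force passes 120 N, or if a joint passes its speed limit or range.

## Working session

There is one attempt and no reset: what is moved stays moved. The work goes in short steps, Python scripts to look and compute and a tool call to move; the robot and the scene stay as the last step left them, time stands still between calls to the robot, and variables do not carry over. Pictures are saved under pics/ and viewed, and the job is handed in when it is done.

Besides the shell and the picture viewer there is one more tool, called by a JSON object that holds its "fn" and its "kwargs", one argument or row to a line. servo_tool: Moves the arm, as the interface text tells. Its arguments: {"type":"object","properties":{"deltas":{"type":"array"}},"required":["deltas"]}

```bash
mkdir -p pics; ls; cat > h.py <<'E'
import numpy as np, cv2
from cell import manip
def snap(n,f=None):
    s=manip.snapshot(n)
    if f: cv2.imwrite(f'pics/{f}.png',cv2.cvtColor(s['image'],cv2.COLOR_RGB2BGR))
    np.savez(f'/tmp/{f or n}.npz',**s)
    return s
def ray(s,u,v):
    K=s['intrinsics'];k=float(s['k1'])
    xd=np.array([(u-K[0,2])/K[0,0],(v-K[1,2])/K[1,1]]);x=xd.copy()
    for _ in range(20): x=xd/(1+k*(x@x))
    R=np.array(s['R']);t=np.array(s['t'])
    return -R.T@t, R.T@np.array([x[0],x[1],1.])
def onz(s,u,v,z):
    o,d=ray(s,u,v); return o+d*(z-o[2])/d[2]
def cloud(s):
    K=s['intrinsics'];k=float(s['k1']);z=s['z_map']
    v,u=np.mgrid[:384,:512]
    xd=(u-K[0,2])/K[0,0];yd=(v-K[1,2])/K[1,1];x=xd;y=yd
    for _ in range(20):
        f=1+k*(x*x+y*y);x=xd/f;y=yd/f
    P=np.stack([x*z,y*z,z],-1)
    W=(P-np.array(s['t']))@np.array(s['R'])
    W[z<=0]=np.nan
    return W
def proj(s,X):
    c=np.array(s['R'])@np.array(X)+np.array(s['t']);x=c[:2]/c[2];x=x*(1+float(s['k1'])*(x@x))
    K=s['intrinsics'];return K[0,0]*x[0]+K[0,2],K[1,1]*x[1]+K[1,2]
E
python3 - <<'E'
from h import *
print(manip.observe())
for n in('side','top','wrist'):
    s=snap(n,n+'0'); print(n,s['intrinsics'],s['k1'],-np.array(s['R']).T@s['t'],(s['z_map']>0).mean())
E
```

```text
pics
{'time_s': 0.0, 'q': array([ 1.20049558,  0.41798906, -0.01028042,  1.61419082,  0.00467122,
        1.11070537, -0.0529894 ]), 'qd': array([ 0.00068423, -0.00093093,  0.00026142,  0.00029628,  0.00037392,
        0.00016695,  0.00038712]), 'joint_efforts': array([ 3.11799295e-04, -8.64443278e+01,  6.79101627e-01, -4.34904563e+01,
        1.90500735e-02,  7.51164596e-03,  5.97527787e-05]), 'tcp_pos': array([ 0.20169231, -0.59120012,  0.24464395]), 'ee_rot': array([ 9.86517659e-01,  1.63653619e-01, -1.41605961e-04, -6.18340482e-04]), 'contact_force': array([-0.45427614,  0.58620799, -0.15203955]), 'moment': array([0.00093969, 0.00201942, 0.02792717]), 'gripper_width': 0.0854283152678588}
side [[409.80041395   0.         258.77566075]
 [  0.         409.80041395 197.71394165]
 [  0.           0.           1.        ]] 0.0003579804498800625 [ 0.48734241 -0.8199009   0.9172664 ] 0.9960988362630209
top [[383.08027961   0.         260.45845116]
 [  0.         383.08027961 193.19952538]
 [  0.           0.           1.        ]] 0.012573562938289297 [ 0.26936529 -0.00574396  1.35614032] 0.9959869384765625
wrist [[291.09133406   0.         255.42902974]
 [  0.         291.09133406 189.17150447]
 [  0.           0.           1.        ]] -0.06470162635663762 [ 0.27228075 -0.56764332  0.37362131] 0.9961954752604166
```

View pics/side0.png

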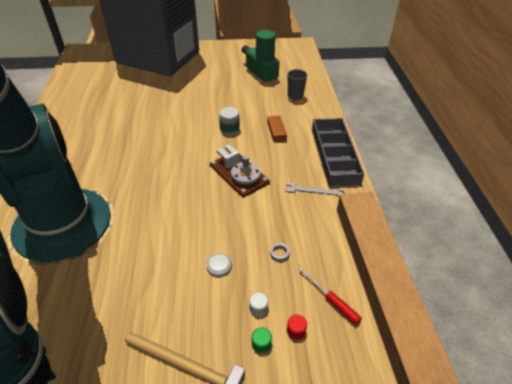

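View pics/top0.png

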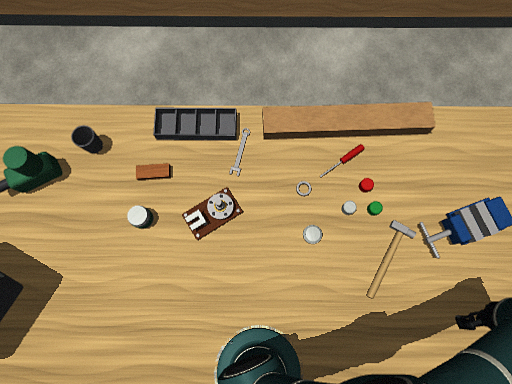

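View pics/wrist0.png

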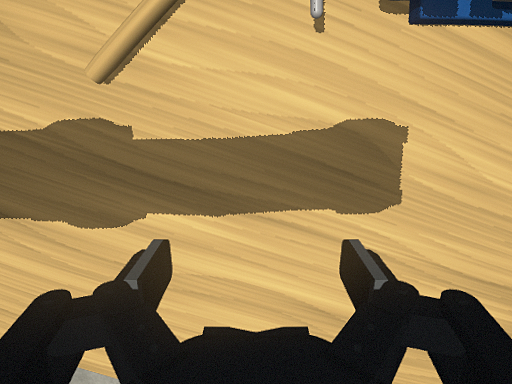

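The side view shows the hub and pin at about (243,172), the bracket at (228,157), the cap at (259,304), and the wide cover at (219,265). The race is at (280,252), with green and red look-alikes at (262,340) and (297,326). In the top view the cap is at (349,208) and the hub at (220,205).

```bash
python3 - <<'E'
from h import *
for n,box,cap in(('top',(170,180,260,250),(335,195,362,222)),('side',(200,135,280,205),(243,285,275,322))):
    s=dict(np.load(f'/tmp/{n}0.npz'));W=cloud(s)
    x0,y0,x1,y1=cap;C=W[y0:y1,x0:x1].reshape(-1,3);T=C[C[:,2]>.034];print(n,'cap',len(T),np.median(T,0),T.min(0),T.max(0), 'mid',(T.min(0)+T.max(0))/2)
    x0,y0,x1,y1=box;C=W[y0:y1,x0:x1].reshape(-1,3)
    for lo,hi in((.008,.02),(.034,.044),(.052,.06),(.062,.068),(.085,.12)):
        T=C[(C[:,2]>lo)&(C[:,2]<hi)]
        if len(T):print(lo,hi,len(T),np.mean(T,0),T.min(0),T.max(0))
        if lo==.008:
            r=cv2.minAreaRect((T[:,:2]*1000).astype(np.float32));print(r)
    img=s['image'][y0:y1,x0:x1];cv2.imwrite(f'pics/z{n}.png',cv2.resize(cv2.cvtColor(img,cv2.COLOR_RGB2BGR),None,fx=7,fy=7,interpolation=cv2.INTER_CUBIC))
E
```

```text
top cap 120 [ 0.5424166  -0.31681393  0.03747436] [ 0.52072044 -0.34086654  0.03410164] [ 0.56397826 -0.2942792   0.04441402] mid [ 0.54234935 -0.31757287  0.03925783]
0.008 0.02 819 [0.51089685 0.17247025 0.01397801] [0.4053845  0.02955808 0.0080647 ] [0.62241668 0.27406917 0.01981053]
((561.0709228515625, 178.26148986816406), (195.12625122070312, 259.02911376953125), 36.777503967285156)
0.034 0.044 370 [0.54161969 0.13654147 0.04002976] [0.49686659 0.09190419 0.03415788] [0.58617311 0.20690032 0.04396943]
0.052 0.06 152 [0.49538615 0.20988221 0.05700899] [0.45496316 0.1214092  0.05238095] [0.56023033 0.25096124 0.0599912 ]
0.062 0.068 32 [0.51684687 0.16803312 0.06384703] [0.46347377 0.12391896 0.06207117] [0.5553803  0.23919888 0.06713496]
0.085 0.12 32 [0.54163443 0.13651775 0.09829536] [0.53280213 0.12807327 0.08556661] [0.55161085 0.14481139 0.1047934 ]
side cap 258 [ 0.54437302 -0.32026703  0.0374048 ] [ 0.52260449 -0.34172802  0.03426062] [ 0.56705858 -0.29576647  0.04206922] mid [ 0.54483153 -0.31874724  0.03816492]
0.008 0.02 690 [0.52149347 0.14830845 0.0137978 ] [0.42981767 0.05895467 0.00803022] [0.67898524 0.34122415 0.01976779]
((593.0594482421875, 210.55731201171875), (274.1559753417969, 191.9816436767578), 32.38014221191406)
0.034 0.044 375 [0.53944862 0.13582162 0.03980403] [0.47997184 0.08976307 0.0340252 ] [0.58961163 0.21099601 0.04397562]
0.052 0.06 182 [0.50065305 0.20265648 0.05663061] [0.45914687 0.11935893 0.05203724] [0.56355297 0.25380448 0.05997384]
0.062 0.068 26 [0.53859136 0.13911312 0.06444476] [0.47230451 0.12342773 0.0620142 ] [0.55782405 0.21428866 0.0676629 ]
0.085 0.12 47 [0.54449328 0.13397537 0.095813  ] [0.53538413 0.1252172  0.08517695] [0.55483525 0.14717491 0.10245078]
```

View pics/ztop.png

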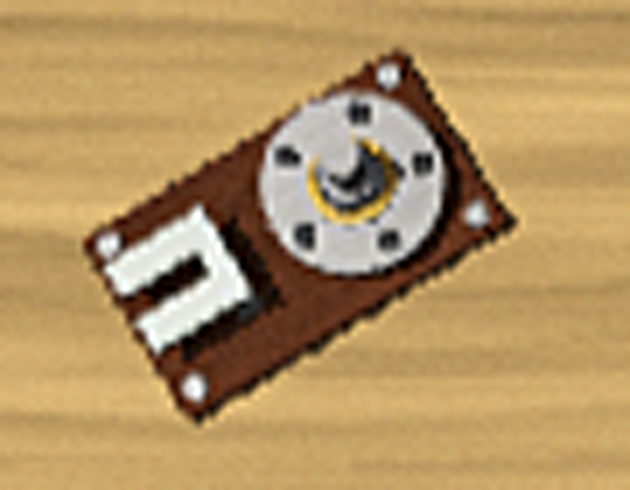

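View pics/zside.png

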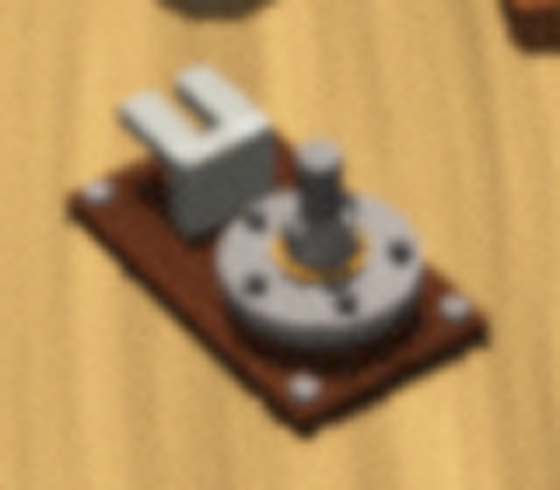

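```bash
python3 - <<'E'
from h import *
for n,box in(('top',(170,180,260,250)),('side',(200,135,280,205))):
    s=dict(np.load(f'/tmp/{n}0.npz'));W=cloud(s);x0,y0,x1,y1=box;C=W[y0:y1,x0:x1].reshape(-1,3)
    F=C[(C[:,2]>.036)&(C[:,2]<.044)]; 
    F=F[np.hypot(F[:,0]-.541,F[:,1]-.136)<.055]; h=cv2.convexHull((F[:,:2]*1000).astype(np.float32))
    c=cv2.minEnclosingCircle(h);e=cv2.fitEllipse(h);print(n,'flange',c,e)
    T=C[(C[:,2]>.0545)&(C[:,2]<.063)&(np.hypot(C[:,0]-.541,C[:,1]-.136)>.06)]
    r=cv2.minAreaRect((T[:,:2]*1000).astype(np.float32));print('bracket',r,'z',np.median(T[:,2]))
    m=np.array(r[0])-np.array(e[0]);print('dist',np.linalg.norm(m),np.degrees(np.arctan2(m[1],m[0])))
E
```

```text
top flange ((542.970947265625, 137.2787322998047), 46.32963180541992) ((542.6354370117188, 137.24295043945312), (89.49073028564453, 91.87018585205078), 179.83407592773438)
bracket ((490.1433410644531, 219.28993225097656), (50.19978332519531, 54.386722564697266), 32.50254821777344) z 0.05853193020531825
dist 97.40188582012875 122.61033848603381
side flange ((544.4402465820312, 137.15866088867188), 48.29347229003906) ((544.803466796875, 137.55880737304688), (90.32522583007812, 96.5460205078125), 178.97482299804688)
bracket ((492.6114807128906, 219.49069213867188), (53.129676818847656, 58.15109634399414), 31.79393768310547) z 0.05797491437082023
dist 97.14338450269516 122.4978206701878
```

{"fn": "servo_tool", "kwargs": {
  "deltas": [
    [0, [55.8, -57.9, 0], -103.6],
    [0, [55.8, -57.9, 0], -103.6],
    [0, [55.8, -57.9, 0], -103.6],
    [0, [55.8, -57.9, 0], -103.6],
    [0, [55.8, -57.9, 0], -103.6],
    [0, [55.8, -57.9, 0], -103.6],
    [0, [55.8, -57.9, 0], -103.6],
    [0, [55.8, -57.9, 0], -103.6],
    [0, [55.8, -57.9, 0], -103.6],
    [0, [55.8, -57.9, 0], -103.6]
  ]
}}

```text
time_s: 0.98
tcp_pos: [0.3788, -0.2123, 0.2454]
ee_rot: [0.702, 0.712, -0.0, 0.0]
contact_force: [0.7, -1.0, 0.2]
gripper_width: 0.0853
```

```bash
cat >> h.py <<'E'
from scipy.spatial.transform import Rotation as Ro
def go(x,y,z,yaw):
    o=manip.observe();R=Ro.from_quat(o['ee_rot']).as_matrix()
    d=R.T@(np.array([x,y,z])-o['tcp_pos']);y0=np.degrees(np.arctan2(R[1,0],R[0,0]))
    tw=-((yaw-y0+180)%360-180)
    print('t',round(o['time_s'],2),'tcp',o['tcp_pos'].round(4),'yaw',y0.round(2),'tilt',R[:,2].round(4),'F',o['contact_force'].round(1),'w',round(o['gripper_width'],4));print('delta cm',(d*100).round(2),'twist',round(tw,2))
E
python3 -c "
from h import *
go(.543,.137,.245,122.5)"
```

```text
t 0.98 tcp [ 0.3788 -0.2123  0.2454] yaw 90.8 tilt [-0.e+00 -4.e-04 -1.e+00] F [ 0.7 -1.   0.2] w 0.0853
delta cm [3.47e+01 1.69e+01 2.00e-02] twist -31.7
```

{"fn": "servo_tool", "kwargs": {
  "deltas": [
    [0, [34.7, 16.9, 0], -31.7],
    [0, [34.7, 16.9, 0], -31.7],
    [0, [34.7, 16.9, 0], -31.7],
    [0, [34.7, 16.9, 0], -31.7],
    [0, [34.7, 16.9, 0], -31.7],
    [0, [34.7, 16.9, 0], -31.7],
    [0, [34.7, 16.9, 0], -31.7],
    [0, [34.7, 16.9, 0], -31.7],
    [0, [34.7, 16.9, 0], -31.7],
    [0, [34.7, 16.9, 0], -31.7]
  ]
}}

```text
time_s: 1.82
tcp_pos: [0.5456, 0.1401, 0.2452]
ee_rot: [0.481, 0.876, 0.001, -0.001]
contact_force: [-0.2, 1.3, 0.4]
gripper_width: 0.0852
```

```bash
python3 -c "
from h import *
go(.543,.137,.245,122.5)
s=snap('wrist','wrist1')
W=cloud(s)
C=W.reshape(-1,3)
near=np.hypot(C[:,0]-.543,C[:,1]-.137)
F=C[(C[:,2]>.037)&(C[:,2]<.043)&(near<.055)];h=cv2.convexHull((F[:,:2]*1000).astype(np.float32));print('flange',cv2.minEnclosingCircle(h),cv2.fitEllipse(h))
T=C[(C[:,2]>.0955)&(C[:,2]<.106)&(near<.025)];print('head',len(T));h=cv2.convexHull((T[:,:2]*1000).astype(np.float32));print(cv2.minEnclosingCircle(h),np.median(T,0))
near=np.hypot(C[:,0]-.491,C[:,1]-.219)
B=C[(C[:,2]>.055)&(C[:,2]<.062)&(near<.05)];r=cv2.minAreaRect((B[:,:2]*1000).astype(np.float32));print('br',r,np.median(B[:,2]))
"
```

```text
t 1.82 tcp [0.5456 0.1401 0.2452] yaw 122.43 tilt [ 1.0e-04  2.8e-03 -1.0e+00] F [-0.2  1.3  0.4] w 0.0852
delta cm [-0.12 -0.39  0.02] twist -0.07
flange ((544.7568969726562, 137.40481567382812), 46.19057083129883) ((544.6572265625, 137.4418487548828), (91.58978271484375, 92.10796356201172), 27.96691131591797)
head 338
((544.7962646484375, 137.7841339111328), 10.134197235107422) [0.54436347 0.13811605 0.10033803]
br ((491.6835632324219, 219.90866088867188), (50.555824279785156, 54.186580657958984), 32.51143264770508) 0.058281942123148016
```

View pics/wrist1.png

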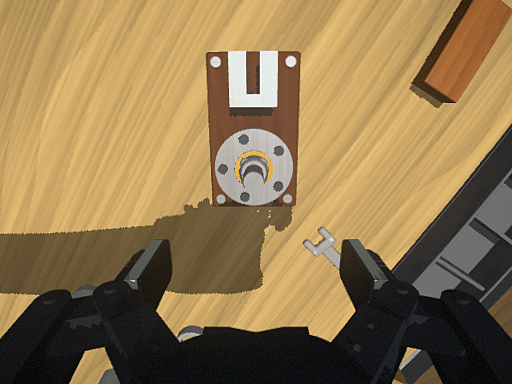

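The wrist view puts the hub's pin at (253,172) and the bracket's slot at about (253,75). The flange measures 92 mm across and the bracket top is at 58 mm, both as specified. I'll move down and re-measure once the arm has settled.

```bash
python3 -c "
from h import *
go(.5446,.1376,.15,122.6)"
```

```text
t 1.87 tcp [0.5454 0.1396 0.245 ] yaw 122.47 tilt [-5.0e-04  2.7e-03 -1.0e+00] F [-2.8 -0.2 -0.2] w 0.0851
delta cm [-0.15 -0.19  9.5 ] twist -0.13
```

{"fn": "servo_tool", "kwargs": {
  "deltas": [
    [0, [0, 0.15, 3], 0],
    [0, [0, 0.15, 6], 0],
    [0, [0, 0.15, 8.5], 0],
    [0, [0, 0.15, 9.5], 0],
    [0, [0, 0.15, 9.5], 0],
    [0, [0, 0.15, 9.5], 0]
  ]
}}

```text
time_s: 2.37
tcp_pos: [0.5463, 0.1351, 0.151]
ee_rot: [0.484, 0.875, 0.0, -0.0]
contact_force: [0.1, 0.1, 0.1]
gripper_width: 0.0852
```

```bash
cat > m.py <<'E'
from h import *
import sys
go(.5446,.1376,.087,122.6)
s=snap('wrist',sys.argv[1])
W=cloud(s)
C=W.reshape(-1,3)
near=np.hypot(C[:,0]-.5446,C[:,1]-.1376)
F=C[(C[:,2]>.037)&(C[:,2]<.043)&(near<.055)];h=cv2.convexHull((F[:,:2]*1000).astype(np.float32));print('flange',cv2.minEnclosingCircle(h))
T=C[(C[:,2]>.0955)&(C[:,2]<.106)&(near<.025)];print('head',len(T));h=cv2.convexHull((T[:,:2]*1000).astype(np.float32));print(cv2.minEnclosingCircle(h),np.median(T,0))
near=np.hypot(C[:,0]-.491,C[:,1]-.219)
B=C[(C[:,2]>.055)&(C[:,2]<.062)&(near<.05)];r=cv2.minAreaRect((B[:,:2]*1000).astype(np.float32));print('br',r,np.median(B[:,2]))
E
python3 m.py wrist2
```

```text
t 2.37 tcp [0.5463 0.1351 0.151 ] yaw 122.16 tilt [-1.e-04  3.e-04 -1.e+00] F [0.1 0.1 0.1] w 0.0852
delta cm [ 0.3  -0.01  6.4 ] twist -0.44
flange ((544.8325805664062, 137.65599060058594), 46.25960922241211)
head 722
((544.7144775390625, 137.65086364746094), 10.24068832397461) [0.5442998  0.13853652 0.10037653]
br ((491.7502746582031, 220.00238037109375), (50.71792221069336, 54.6984977722168), 32.7965202331543) 0.058266711184639206
```

View pics/wrist2.png

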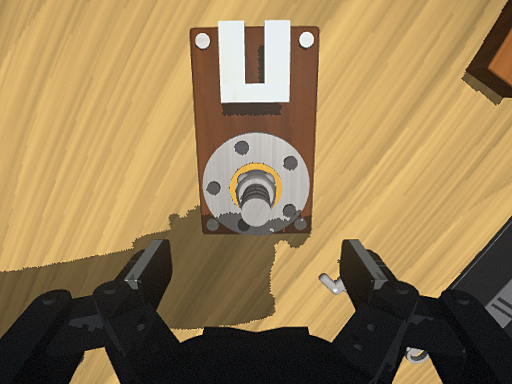

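{"fn": "servo_tool", "kwargs": {
  "deltas": [
    [0, [0.3, 0, 2], -0.6],
    [0, [0.3, 0, 4.5], -0.6],
    [0, [0.3, 0, 6.0], -0.6],
    [0, [0.3, 0, 6.4], -0.6],
    [0, [0.3, 0, 6.4], -0.6],
    [0, [0.3, 0, 6.4], -0.6]
  ]
}}

```text
time_s: 2.92
tcp_pos: [0.5453, 0.1378, 0.0879]
ee_rot: [0.479, 0.878, 0.001, 0.001]
contact_force: [-0.2, -0.0, 0.1]
gripper_width: 0.0854
```

```bash
python3 m.py wrist3
```

```text
t 2.92 tcp [0.5453 0.1378 0.0879] yaw 122.75 tilt [ 1.7e-03  4.0e-04 -1.0e+00] F [-0.2 -0.   0.1] w 0.0854
delta cm [ 0.02 -0.07  0.09] twist 0.15
flange ((544.79931640625, 137.57012939453125), 46.32766342163086)
head 1475
((544.66064453125, 138.12112426757812), 10.530447006225586) [0.54408515 0.13914238 0.1002148 ]
br ((492.61822509765625, 218.68075561523438), (50.577640533447266, 51.82054901123047), 32.9197883605957) 0.05829507625969267
```

View pics/wrist3.png

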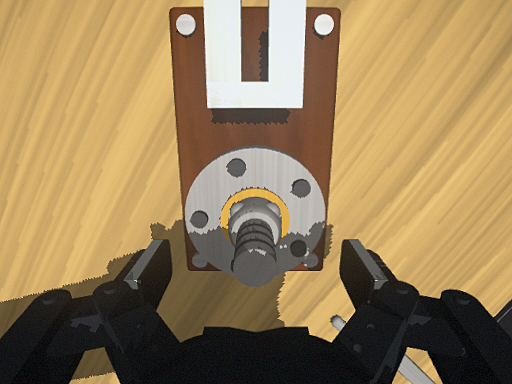

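The pin head, at (255,265), is centred between the pads. Closing now.

{"fn": "servo_tool", "kwargs": {
  "deltas": [
    [0.4, [0, 0, 0], 0],
    [0.8, [0, 0, 0], 0],
    [1, [0, 0, 0], 0],
    [1, [0, 0, 0], 0],
    [1, [0, 0, 0], 0],
    [1, [0, 0, 0], 0],
    [1, [0, 0, 0], 0],
    [1, [0, 0, 0], 0],
    [1, [0, 0, 0], 0],
    [1, [0, 0, 0], 0]
  ]
}}

```text
time_s: 3.8
tcp_pos: [0.5445, 0.1375, 0.0866]
ee_rot: [0.479, 0.878, -0.0, 0.0]
contact_force: [-3.2, -1.6, 7.0]
gripper_width: 0.0183
```

```bash
python3 m.py wrist4
```

```text
t 3.8 tcp [0.5445 0.1375 0.0866] yaw 122.76 tilt [-0.e+00 -2.e-04 -1.e+00] F [-3.2 -1.6  7. ] w 0.0183
delta cm [ 0.    0.02 -0.04] twist 0.16
flange ((544.9375610351562, 137.7751007080078), 46.271358489990234)
head 2170
((541.1262817382812, 142.7928466796875), 22.968299865722656) [0.54360275 0.13968139 0.1002583 ]
br ((492.6476135253906, 218.65481567382812), (50.56938552856445, 51.26487350463867), 32.8467903137207) 0.05827945962596011
```

View pics/wrist4.png

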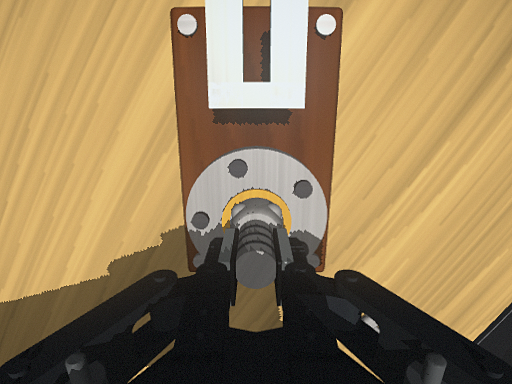

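Gripped, with 18 mm between the pads on the ribbed head. Now I'll draw it straight up.

{"fn": "servo_tool", "kwargs": {
  "deltas": [
    [1, [0, 0, -0.5], 0],
    [1, [0, 0, -1.2], 0],
    [1, [0, 0, -2], 0],
    [1, [0, 0, -3], 0],
    [1, [0, 0, -4], 0],
    [1, [0, 0, -4.8], 0],
    [1, [0, 0, -4.8], 0],
    [1, [0, 0, -4.8], 0],
    [1, [0, 0, -4.8], 0]
  ]
}}

```text
time_s: 4.6
tcp_pos: [0.5443, 0.1373, 0.1341]
ee_rot: [0.479, 0.878, -0.0, -0.0]
contact_force: [0.8, -1.1, -1.2]
gripper_width: 0.0184
```

```bash
python3 -c "
from h import *
go(.4923,.2192,.135,122.8)
s=snap('wrist','wrist5');snap('side','side5')
i=s['image']"
```

```text
t 4.6 tcp [0.5443 0.1373 0.1341] yaw 122.75 tilt [-3.e-04 -1.e-04 -1.e+00] F [ 0.8 -1.1 -1.2] w 0.0184
delta cm [ 9.7   0.05 -0.09] twist -0.05
```

View pics/wrist5.png

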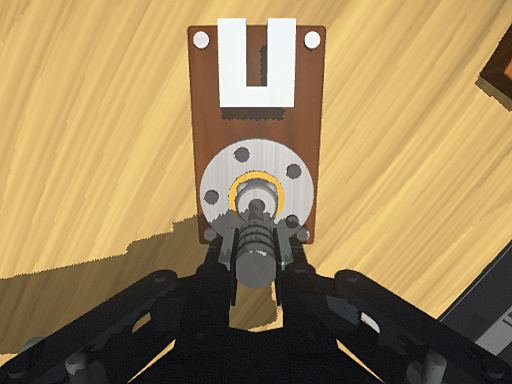

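{"fn": "servo_tool", "kwargs": {
  "deltas": [
    [1, [2, 0.05, 0], 0],
    [1, [4.5, 0.05, 0], 0],
    [1, [7, 0.05, 0], 0],
    [1, [9, 0.05, 0], 0],
    [1, [10, 0.05, 0], 0],
    [1, [10, 0.05, 0], 0],
    [1, [10, 0.05, 0], 0],
    [1, [10, 0.05, 0], 0]
  ]
}}

```text
time_s: 5.37
tcp_pos: [0.4914, 0.2207, 0.1341]
ee_rot: [0.48, 0.878, -0.0, 0.0]
contact_force: [-0.2, 0.2, -0.5]
gripper_width: 0.0178
```

```bash
python3 -c "
from h import *
go(.4923,.2192,.081,122.8)
s=snap('wrist','wrist6');s=snap('side','side6')
u,v=map(int,proj(s,(.4923,.2192,.08)));i=s['image'][v-40:v+40,u-50:u+50]
cv2.imwrite('pics/side6z.png',cv2.resize(i[:,:,::-1],None,fx=7,fy=7,interpolation=cv2.INTER_CUBIC))"
```

```text
t 5.37 tcp [0.4914 0.2207 0.1341] yaw 122.68 tilt [-1.e-04 -5.e-04 -1.e+00] F [-0.2  0.2 -0.5] w 0.0178
delta cm [-0.17 -0.01  5.31] twist -0.12
```

View pics/wrist6.png

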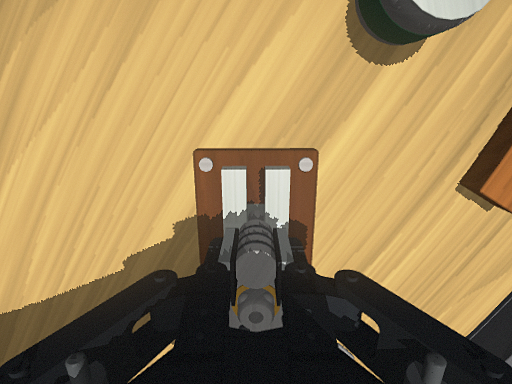

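View pics/side6z.png

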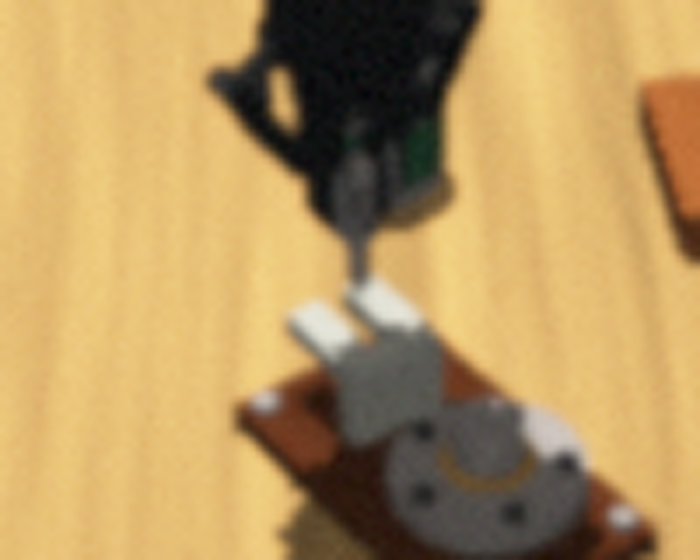

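{"fn": "servo_tool", "kwargs": {
  "deltas": [
    [1, [0, 0, 1], 0],
    [1, [0, 0, 2], 0],
    [1, [0, 0, 2.8], 0],
    [1, [0, 0, 3.4], 0],
    [1, [0, 0, 4], 0],
    [1, [0, 0, 4], 0],
    [1, [0, 0, 4], 0]
  ]
}}

```text
time_s: 6.05
tcp_pos: [0.4906, 0.222, 0.094]
ee_rot: [0.479, 0.878, -0.0, -0.0]
contact_force: [-0.0, -0.2, 0.4]
gripper_width: 0.0179
```

```bash
python3 -c "
from h import *
go(.4923,.2192,.081,122.8)
s=snap('wrist','wrist7')"
```

```text
t 6.05 tcp [0.4906 0.222  0.094 ] yaw 122.78 tilt [-7.e-04 -0.e+00 -1.e+00] F [-0.  -0.2  0.4] w 0.0179
delta cm [-0.33 -0.    1.3 ] twist -0.02
```

View pics/wrist7.png

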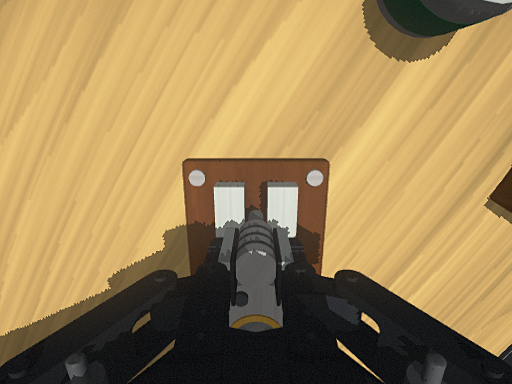

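{"fn": "servo_tool", "kwargs": {
  "deltas": [
    [1, [0, 0, 0.4], 0],
    [1, [0, 0, 0.8], 0],
    [1, [0, 0, 1.1], 0],
    [1, [0, 0, 1.3], 0],
    [1, [0, 0, 1.35], 0],
    [1, [0, 0, 1.35], 0],
    [1, [0, 0, 1.35], 0]
  ]
}}

```text
time_s: 6.68
tcp_pos: [0.4908, 0.2219, 0.0808]
ee_rot: [0.479, 0.878, 0.0, -0.0]
contact_force: [-0.5, 0.2, -0.4]
gripper_width: 0.0183
```

{"fn": "servo_tool", "kwargs": {
  "deltas": [
    [0.7, [0, 0, 0], 0],
    [0.5, [0, 0, 0], 0],
    [0.4, [0, 0, 0], 0],
    [0.4, [0, 0, 0], 0],
    [0.4, [0, 0, 0], 0],
    [0.4, [0, 0, 0], 0],
    [0.4, [0, 0, 0], 0]
  ]
}}

```text
time_s: 7.27
tcp_pos: [0.4908, 0.2219, 0.0808]
ee_rot: [0.479, 0.878, 0.0, -0.0]
contact_force: [-0.4, -0.9, -0.4]
gripper_width: 0.0508
```

```bash
python3 -c "
from h import *
go(.4923,.2192,.081,122.8)
s=snap('wrist','wrist8')"
```

```text
t 7.27 tcp [0.4908 0.2219 0.0808] yaw 122.76 tilt [-0.e+00  1.e-04 -1.e+00] F [-0.4 -0.9 -0.4] w 0.0508
delta cm [-0.31 -0.02 -0.02] twist -0.04
```

View pics/wrist8.png

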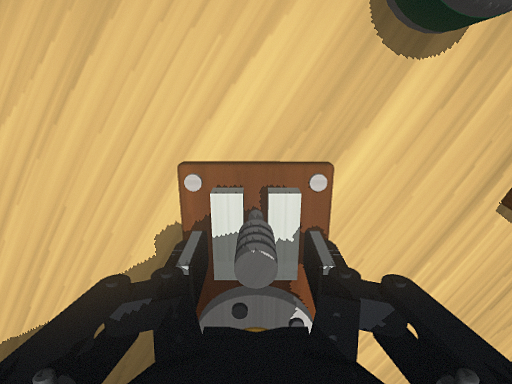

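The pin hangs upright in the slot with its head at (255,265) and the fingers clear of it. Next I'll raise the arm and check from above.

{"fn": "servo_tool", "kwargs": {
  "deltas": [
    [0.4, [0, 0, -1.5], 0],
    [0.3, [0, 0, -4], 0],
    [0, [0, 0, -7], 0],
    [0, [0, 0, -10.5], 0],
    [0, [0, 0, -12], 0],
    [0, [0, 0, -12], 0]
  ]
}}

```text
time_s: 7.82
tcp_pos: [0.4921, 0.2227, 0.2044]
ee_rot: [0.479, 0.878, 0.002, 0.002]
contact_force: [1.0, 0.3, 0.2]
gripper_width: 0.0854
```

```bash
cat > pin.py <<'E'
from h import *
import sys
for n in sys.argv[2:]:
    s=snap(n,sys.argv[1]+n);C=cloud(s).reshape(-1,3)
    near=np.hypot(C[:,0]-.4915,C[:,1]-.221)
    T=C[(C[:,2]>.088)&(C[:,2]<.102)&(near<.03)]
    if len(T)<3: print(n,'none');continue
    h=cv2.convexHull((T[:,:2]*1000).astype(np.float32));c=cv2.minEnclosingCircle(h);print(n,'head',len(T),c,np.median(T[:,2]))
    d=np.array(c[0])/1000-[.4923,.2192];y=np.array([-.5414,.8407]);x=np.array([.8407,.5414]);print('notch x,y',d@x,d@y)
    near=np.hypot(C[:,0]-.4923,C[:,1]-.2195)
    B=C[(C[:,2]>.055)&(C[:,2]<.062)&(near<.05)];print('br',cv2.minAreaRect((B[:,:2]*1000).astype(np.float32)))
E
python3 pin.py p9 wrist top
python3 -c "
from h import *
go(.544,-.318,.2,90)"
```

```text
wrist head 435 ((490.7447814941406, 221.928955078125), 10.13524341583252) 0.09431001790819346
notch x,y 0.00016998408142088607 0.0031362278332519415
br ((492.033447265625, 219.4671173095703), (50.19318771362305, 55.6510009765625), 32.747920989990234)
top none
t 7.92 tcp [0.4909 0.2217 0.2011] yaw 122.74 tilt [ 0.001 -0.    -1.   ] F [-0.8 -0.4 -0.8] w 0.0854
delta cm [-48.27 -24.73   0.11] twist 32.74
```

View pics/p9wrist.png

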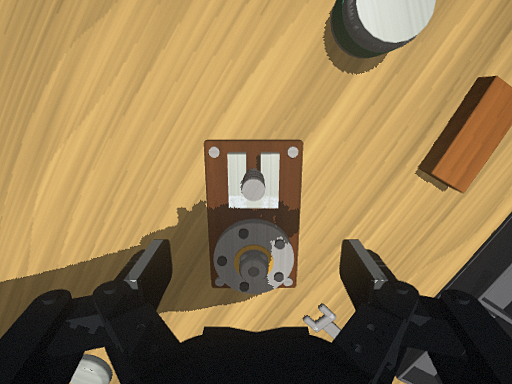

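The pin hangs at notch x 0.2 mm and y 3 mm, with its head top at 94 mm as required. Now over to the cap.

{"fn": "servo_tool", "kwargs": {
  "deltas": [
    [0, [-48.3, -24.7, 0], 32.7],
    [0, [-48.3, -24.7, 0], 32.7],
    [0, [-48.3, -24.7, 0], 32.7],
    [0, [-48.3, -24.7, 0], 32.7],
    [0, [-48.3, -24.7, 0], 32.7],
    [0, [-48.3, -24.7, 0], 32.7],
    [0, [-48.3, -24.7, 0], 32.7],
    [0, [-48.3, -24.7, 0], 32.7],
    [0, [-48.3, -24.7, 0], 32.7],
    [0, [-48.3, -24.7, 0], 32.7]
  ]
}}

```text
time_s: 8.75
tcp_pos: [0.5312, -0.1948, 0.1995]
ee_rot: [0.707, 0.708, -0.0, -0.001]
contact_force: [0.4, 0.7, -0.3]
gripper_width: 0.0854
```

{"fn": "servo_tool", "kwargs": {
  "deltas": [
    [0, [-11, -5, 0], 0],
    [0, [-11, -5, 0], 0],
    [0, [-11, -5, 0], 0],
    [0, [-11, -5, 0], 0],
    [0, [-11, -5, 0], 0]
  ]
}}

```text
time_s: 9.17
tcp_pos: [0.4804, -0.3047, 0.1993]
ee_rot: [0.708, 0.706, -0.001, -0.001]
contact_force: [-0.1, 1.3, 0.5]
gripper_width: 0.0855
```

```bash
cat > cap.py <<'E'
from h import *
import sys
s=snap('wrist',sys.argv[1]);C=cloud(s).reshape(-1,3)
near=np.hypot(C[:,0]-.544,C[:,1]+.318)
T=C[(C[:,2]>.0355)&(C[:,2]<.041)&(near<.04)];print(len(T))
h=cv2.convexHull((T[:,:2]*1000).astype(np.float32));print(cv2.minEnclosingCircle(h),cv2.fitEllipse(h),np.median(T,0))
c=cv2.minEnclosingCircle(h)[0]
go(c[0]/1000,c[1]/1000,float(sys.argv[2]),90)
E
python3 cap.py wrist10 .12
```

```text
1385
((544.7723999023438, -318.28240966796875), 23.079011917114258) ((544.7725830078125, -318.2734069824219), (45.17525100708008, 45.697994232177734), 22.346107482910156) [ 0.54429903 -0.31707175  0.03828519]
t 9.22 tcp [ 0.4814 -0.303   0.1995] yaw 89.99 tilt [-0.0016  0.0012 -1.    ] F [0.9 0.8 0.1] w 0.0854
delta cm [-1.54  6.35  7.94] twist -0.01
```

View pics/wrist10.png

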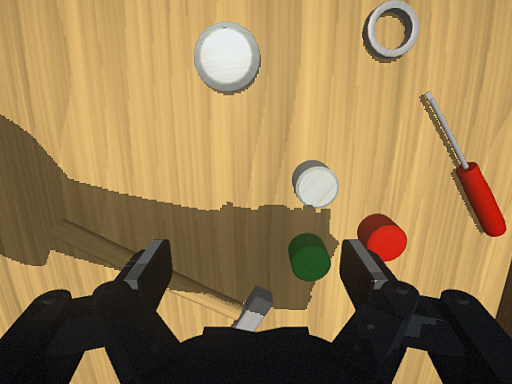

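The cap is at (318,185), 46 mm across and 38 mm tall, with the green at (309,257) and the red at (384,240) well clear. The second shift had the wrong y sign, but it touched nothing. Correcting it and going down.

{"fn": "servo_tool", "kwargs": {
  "deltas": [
    [0, [-1.5, 3.2, 1], 0],
    [0, [-1.5, 6.3, 4], 0],
    [0, [-1.5, 6.3, 7], 0],
    [0, [-1.5, 6.3, 9.5], 0],
    [0, [-1.5, 6.3, 10], 0],
    [0, [-1.5, 6.3, 10], 0],
    [0, [-1.5, 6.3, 10], 0]
  ]
}}

```text
time_s: 9.8
tcp_pos: [0.5457, -0.3172, 0.1017]
ee_rot: [0.706, 0.708, 0.0, 0.0]
contact_force: [0.1, 0.1, 1.1]
gripper_width: 0.0856
```

```bash
python3 cap.py wrist11 .02
```

```text
2946
((544.7657470703125, -318.0340881347656), 23.09520721435547) ((544.953125, -318.0225830078125), (45.40525817871094, 45.563873291015625), 141.2178497314453) [ 0.54495094 -0.31650474  0.03831579]
t 9.85 tcp [ 0.5459 -0.3176  0.1024] yaw 90.09 tilt [ 1.6e-03 -8.0e-04 -1.0e+00] F [-0.3 -0.5 -0.3] w 0.0857
delta cm [-0.04 -0.13  8.24] twist 0.09
```

View pics/wrist11.png

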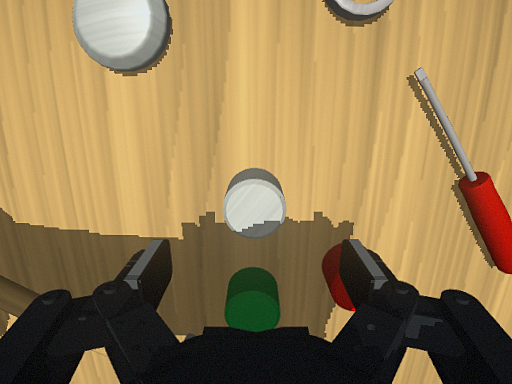

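{"fn": "servo_tool", "kwargs": {
  "deltas": [
    [0, [0, -0.1, 2], 0],
    [0, [0, -0.1, 4], 0],
    [0, [0, -0.1, 6], 0],
    [0, [0, -0.1, 7.3], 0],
    [0, [0, -0.1, 8], 0],
    [0, [0, -0.1, 8], 0],
    [0, [0, -0.1, 8], 0]
  ]
}}

```text
time_s: 10.43
tcp_pos: [0.5446, -0.3179, 0.0217]
ee_rot: [0.707, 0.707, 0.0, 0.0]
contact_force: [-0.1, 0.8, 1.1]
gripper_width: 0.0855
```

{"fn": "servo_tool", "kwargs": {
  "deltas": [
    [0.3, [0, 0, 0], 0],
    [0.6, [0, 0, 0], 0],
    [1, [0, 0, 0], 0],
    [1, [0, 0, 0], 0],
    [1, [0, 0, 0], 0],
    [1, [0, 0, 0], 0],
    [1, [0, 0, 0], 0],
    [1, [0, 0, 0], 0]
  ]
}}

```text
time_s: 11.1
tcp_pos: [0.5444, -0.318, 0.0218]
ee_rot: [0.707, 0.707, 0.0, 0.0]
contact_force: [-4.3, 1.9, 10.8]
gripper_width: 0.0448
```

```bash
python3 cap.py wrist12 .02
```

```text
7286
((544.7685546875, -311.91717529296875), 36.15717315673828) ((544.9461669921875, -317.0668640136719), (43.49345016479492, 70.982421875), 89.7940673828125) [ 0.54453189 -0.31438149  0.03824186]
t 11.15 tcp [ 0.5444 -0.318   0.0218] yaw 90.05 tilt [ 7.e-04 -6.e-04 -1.e+00] F [-3.9  1.8 11. ] w 0.0449
delta cm [0.61 0.03 0.18] twist 0.05
```

View pics/wrist12.png

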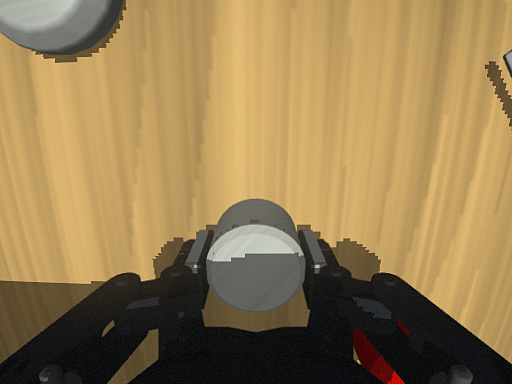

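{"fn": "servo_tool", "kwargs": {
  "deltas": [
    [1, [0, 0, -1], 0],
    [1, [0, 0, -3], 0],
    [1, [0, 0, -6], 0],
    [1, [0, 0, -9.5], 0],
    [1, [0, 0, -13], 0],
    [1, [0, 0, -14], 0],
    [1, [0, 0, -14], 0]
  ]
}}

```text
time_s: 11.73
tcp_pos: [0.5454, -0.3185, 0.1648]
ee_rot: [0.707, 0.707, 0.001, 0.003]
contact_force: [0.2, 0.5, -0.3]
gripper_width: 0.0445
```

```bash
python3 -c "
from h import *
go(.5448,.1377,.16,122.8)
s=snap('wrist','wrist13');snap('side','side13')"
```

```text
t 11.73 tcp [ 0.5454 -0.3185  0.1648] yaw 90.05 tilt [ 0.0047 -0.003  -1.    ] F [ 0.2  0.5 -0.3] w 0.0445
delta cm [ 4.562e+01 -2.000e-02  3.500e-01] twist -32.75
```

View pics/wrist13.png

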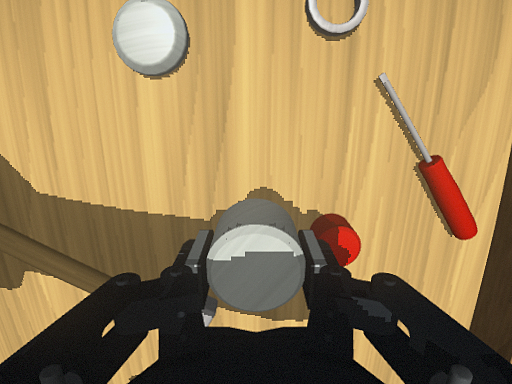

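View pics/side13.png

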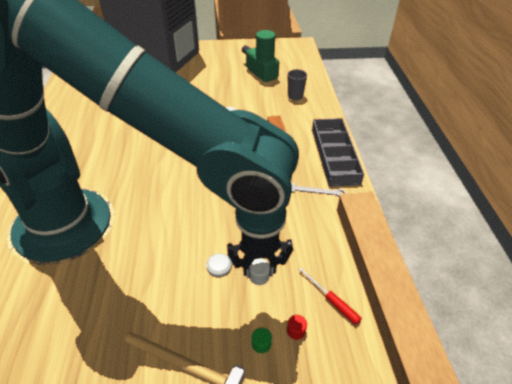

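The cap is held upright, at (256,265) in the wrist view. Moving over the stud.

{"fn": "servo_tool", "kwargs": {
  "deltas": [
    [1, [2, 0, 0], 0],
    [1, [45.6, 0, 0], -32.8],
    [1, [45.6, 0, 0], -32.8],
    [1, [45.6, 0, 0], -32.8],
    [1, [45.6, 0, 0], -32.8],
    [1, [45.6, 0, 0], -32.8],
    [1, [45.6, 0, 0], -32.8],
    [1, [45.6, 0, 0], -32.8],
    [1, [45.6, 0, 0], -32.8],
    [1, [45.6, 0, 0], -32.8]
  ]
}}

```text
time_s: 12.67
tcp_pos: [0.5426, 0.079, 0.1596]
ee_rot: [0.478, 0.878, -0.0, -0.001]
contact_force: [1.5, -0.4, 0.2]
gripper_width: 0.0447
```

```bash
python3 -c "
from h import *
go(.5448,.1377,.16,122.8)"
```

```text
t 12.67 tcp [0.5426 0.079  0.1596] yaw 122.85 tilt [-0.0022  0.     -1.    ] F [ 1.5 -0.4  0.2] w 0.0447
delta cm [ 4.81  3.37 -0.04] twist 0.05
```

{"fn": "servo_tool", "kwargs": {
  "deltas": [
    [1, [2.5, 1.8, 0], 0],
    [1, [4.5, 3.2, 0], 0],
    [1, [4.8, 3.4, 0], 0],
    [1, [4.8, 3.4, 0], 0],
    [1, [4.8, 3.4, 0], 0],
    [1, [4.8, 3.4, 0], 0]
  ]
}}

```text
time_s: 13.17
tcp_pos: [0.5461, 0.1345, 0.1601]
ee_rot: [0.479, 0.878, -0.001, -0.0]
contact_force: [0.7, -0.5, -0.2]
gripper_width: 0.0447
```

```bash
python3 -c "
from h import *
go(.5448,.1377,.105,122.8)
s=snap('wrist','wrist14');C=cloud(s).reshape(-1,3)
near=np.hypot(C[:,0]-.5446,C[:,1]-.1376);d=near
T=C[(C[:,2]>.13)&(C[:,2]<.19)&(near<.06)];print(len(T))
z=np.median(T[:,2]);print('z',z,np.percentile(T[:,2],[5,50,95]))
"
```

```text
t 13.17 tcp [0.5461 0.1345 0.1601] yaw 122.77 tilt [-1.2e-03 -6.0e-04 -1.0e+00] F [ 0.7 -0.5 -0.2] w 0.0447
delta cm [0.34 0.07 5.51] twist -0.03
11648
z 0.17617060144425584 [0.15147867 0.1761706  0.1855715 ]
```

View pics/wrist14.png

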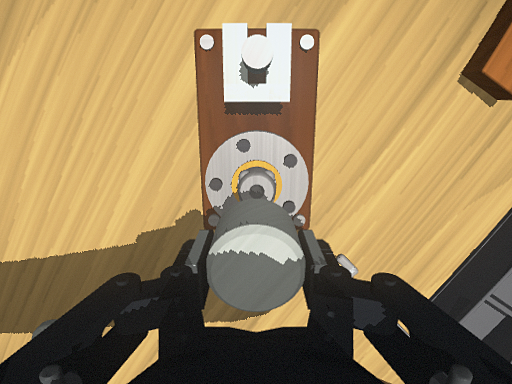

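```bash
python3 -c "
from h import *
from scipy.optimize import least_squares
s=dict(np.load('/tmp/wrist14.npz'));o=manip.observe();W=cloud(s);print(o['tcp_pos'])
R=Ro.from_quat(o['ee_rot']).as_matrix();L=(W-o['tcp_pos'])@R*1000
A=L[200:315,200:310].reshape(-1,3);print(np.percentile(A[:,2],[2,10,50,90]))
m=(abs(A[:,2]+16.5)<1.5)&(abs(A[:,1])<21)&(abs(A[:,0])<40);P=A[m]
pts=[]
for y in range(-18,18,2):
    q=P[(P[:,1]>=y)&(P[:,1]<y+2)]
    if len(q)>3: pts+= [[q[:,0].min(),y+1],[q[:,0].max(),y+1]]
pts=np.array(pts);print(pts.round(1).tolist())
r=least_squares(lambda p:np.hypot(pts[:,0]-p[0],pts[:,1]-p[1])-p[2],[0,0,23],loss='soft_l1');print(r.x)
"
```

```text
[0.54618556 0.13449382 0.16030427]
[nan nan nan nan]
[[-14.3, -17.0], [13.9, -17.0], [-15.2, -15.0], [16.2, -15.0], [-17.0, -13.0], [17.7, -13.0], [-18.2, -11.0], [19.0, -11.0], [-18.6, -9.0], [19.7, -9.0], [-19.8, -7.0], [20.2, -7.0], [-19.6, -5.0], [22.0, -5.0], [-20.4, -3.0], [21.2, -3.0], [-19.9, -1.0], [21.8, -1.0], [-19.3, 1.0], [22.4, 1.0], [-19.6, 3.0], [21.0, 3.0], [-20.2, 5.0], [21.3, 5.0], [-18.6, 7.0], [20.5, 7.0], [-18.3, 9.0], [19.9, 9.0], [-16.6, 11.0], [19.6, 11.0], [-17.0, 13.0], [17.7, 13.0], [-14.8, 15.0], [16.9, 15.0], [-14.3, 17.0], [14.4, 17.0]]
[ 0.71847602 -0.06259607 21.34663974]
```

The cap centre lies 0.7 mm along tool x from the TCP, and I'll include that. Descending to just above the stud.

{"fn": "servo_tool", "kwargs": {
  "deltas": [
    [1, [0.27, 0.07, 1.5], 0],
    [1, [0.27, 0.07, 3.5], 0],
    [1, [0.27, 0.07, 5.5], 0],
    [1, [0.27, 0.07, 6.5], 0],
    [1, [0.27, 0.07, 6.8], 0],
    [1, [0.27, 0.07, 6.8], 0],
    [1, [0.27, 0.07, 6.8], 0],
    [1, [0.27, 0.07, 6.8], 0]
  ]
}}

```text
time_s: 13.88
tcp_pos: [0.5459, 0.1387, 0.0938]
ee_rot: [0.478, 0.878, 0.0, 0.0]
contact_force: [0.2, 1.4, -1.4]
gripper_width: 0.0447
```

```bash
python3 -c "
from h import *
go(.5448+.0004,.1377-.0006,.0638,122.8)
s=snap('wrist','wrist15');C=cloud(s).reshape(-1,3)
near=np.hypot(C[:,0]-.5446,C[:,1]-.1376)
F=C[(C[:,2]>.037)&(C[:,2]<.043)&(near<.055)];F=F[F[:,2]<.043]
from scipy.optimize import least_squares
h=cv2.convexHull((F[:,:2]*1000).astype(np.float32))[:,0];h=h[((h-[544.7,137.6])@[-.541,.841])>5];r=least_squares(lambda p:np.hypot(*(h-p).T)-46.2,[544.7,137.6]);print(r.x,r.cost,len(h))
near=np.hypot(C[:,0]-.4923,C[:,1]-.2195)
B=C[(C[:,2]>.055)&(C[:,2]<.062)&(near<.05)];print('br',cv2.minAreaRect((B[:,:2]*1000).astype(np.float32)))
"
```

```text
t 13.88 tcp [0.5459 0.1387 0.0938] yaw 122.84 tilt [ 1.3e-03  3.0e-04 -1.0e+00] F [ 0.2  1.4 -1.4] w 0.0447
delta cm [-0.09 -0.15  3.  ] twist 0.04
[544.89417824 137.526471  ] 0.4084437371344923 49
br ((492.03741455078125, 219.62384033203125), (50.63456344604492, 53.388343811035156), 32.78765106201172)
```

View pics/wrist15.png

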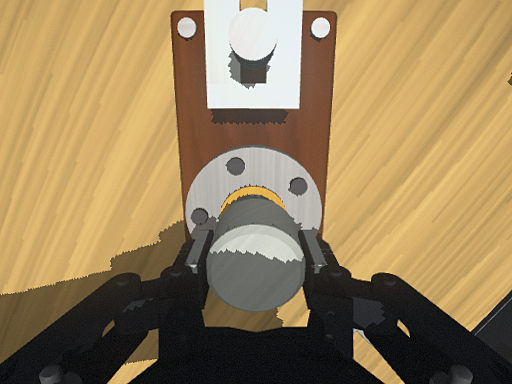

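{"fn": "servo_tool", "kwargs": {
  "deltas": [
    [1, [0, 0, 0], 0],
    [1, [0, 0, 0], 0],
    [1, [0, 0, 0], 0]
  ]
}}

```text
time_s: 14.18
tcp_pos: [0.5455, 0.1387, 0.0931]
ee_rot: [0.478, 0.878, 0.0, 0.0]
contact_force: [-0.6, -0.4, -0.5]
gripper_width: 0.0444
```

```bash
python3 -c "
from h import *
go(.5448+.0004,.1377-.0006,.0638,122.8)"
```

```text
t 14.18 tcp [0.5455 0.1387 0.0931] yaw 122.85 tilt [ 4.e-04  1.e-04 -1.e+00] F [-0.6 -0.4 -0.5] w 0.0444
delta cm [-0.12 -0.11  2.93] twist 0.05
```

{"fn": "servo_tool", "kwargs": {
  "deltas": [
    [1, [-0.12, -0.11, 0], 0],
    [1, [-0.12, -0.11, 0], 0],
    [1, [-0.12, -0.11, 0.4], 0],
    [1, [-0.12, -0.11, 0.7], 0],
    [1, [-0.12, -0.11, 1.0], 0],
    [1, [-0.12, -0.11, 1.0], 0],
    [1, [-0.12, -0.11, 1.0], 0]
  ]
}}

```text
time_s: 14.77
tcp_pos: [0.5449, 0.1371, 0.0825]
ee_rot: [0.478, 0.878, -0.0, -0.0]
contact_force: [0.2, -0.2, -0.6]
gripper_width: 0.0446
```

```bash
python3 -c "
from h import *
go(.5448+.0004,.1377-.0006,.0638,122.8)"
```

```text
t 14.77 tcp [0.5449 0.1371 0.0825] yaw 122.86 tilt [-6.e-04  0.e+00 -1.e+00] F [ 0.2 -0.2 -0.6] w 0.0446
delta cm [-0.02  0.03  1.87] twist 0.06
```

{"fn": "servo_tool", "kwargs": {
  "deltas": [
    [1, [0, 0, 0.2], 0],
    [1, [0, 0, 0.4], 0],
    [1, [0, 0, 0.6], 0],
    [1, [0, 0, 0.6], 0]
  ]
}}

```text
time_s: 15.1
tcp_pos: [0.545, 0.1376, 0.0768]
ee_rot: [0.478, 0.878, 0.0, -0.0]
contact_force: [-2.6, 2.6, 4.4]
gripper_width: 0.0443
```

```bash
python3 -c "
from h import *
go(.5448+.0004,.1377-.0006,.0638,122.8)"
```

```text
t 15.1 tcp [0.545  0.1376 0.0768] yaw 122.88 tilt [ 1.e-04  7.e-04 -1.e+00] F [-2.6  2.6  4.4] w 0.0443
delta cm [-0.05 -0.02  1.3 ] twist 0.08
```

{"fn": "servo_tool", "kwargs": {
  "deltas": [
    [1, [0.05, 0, 0.15], 0],
    [1, [0.05, 0, 0.3], 0],
    [1, [0.05, 0, 0.45], 0],
    [1, [0.05, 0, 0.6], 0],
    [1, [0.05, 0, 0.6], 0]
  ]
}}

```text
time_s: 15.52
tcp_pos: [0.5444, 0.1375, 0.0701]
ee_rot: [0.478, 0.878, -0.0, -0.0]
contact_force: [1.4, 2.3, -10.3]
gripper_width: 0.0449
```

```bash
python3 -c "
from h import *
go(.5448+.0004,.1377-.0006,.0638,122.8)"
```

```text
t 15.52 tcp [0.5444 0.1375 0.0701] yaw 122.87 tilt [-9.e-04  2.e-04 -1.e+00] F [  1.4   2.3 -10.3] w 0.0449
delta cm [-0.08  0.05  0.63] twist 0.07
```

The force went to -10 N, meaning the balls are pulling the cap on: it has clicked. Now to squeeze the ring.

{"fn": "servo_tool", "kwargs": {
  "deltas": [
    [1, [0, 0, 0.15], 0],
    [1, [0, 0, 0.3], 0],
    [1, [0, 0, 0.45], 0],
    [1, [0, 0, 0.5], 0],
    [1, [0, 0, 0.5], 0]
  ]
}}

```text
time_s: 15.93
tcp_pos: [0.5448, 0.1375, 0.0659]
ee_rot: [0.478, 0.878, -0.0, 0.0]
contact_force: [-2.3, 0.8, 3.8]
gripper_width: 0.0444
```

```bash
python3 -c "
from h import *
go(.5448+.0004,.1377-.0006,.0638,122.8)"
```

```text
t 15.93 tcp [0.5448 0.1375 0.0659] yaw 122.86 tilt [ 0. -0. -1.] F [-2.3  0.8  3.8] w 0.0444
delta cm [-0.05  0.01  0.21] twist 0.06
```

{"fn": "servo_tool", "kwargs": {
  "deltas": [
    [1, [0, 0, 0.1], 0],
    [1, [0, 0, 0.2], 0],
    [1, [0, 0, 0.25], 0],
    [1, [0, 0, 0.25], 0]
  ]
}}

```text
time_s: 16.27
tcp_pos: [0.5449, 0.1375, 0.0638]
ee_rot: [0.478, 0.878, -0.0, 0.0]
contact_force: [-4.9, -1.1, 11.8]
gripper_width: 0.0446
```

```bash
python3 -c "
from h import *
go(.5448+.0004,.1377-.0006,.0638,122.8)"
```

```text
t 16.27 tcp [0.5449 0.1375 0.0638] yaw 122.86 tilt [ 3.e-04 -2.e-04 -1.e+00] F [-4.9 -1.1 11.8] w 0.0446
delta cm [-0.05  0.   -0.  ] twist 0.06
```

{"fn": "servo_tool", "kwargs": {
  "deltas": [
    [1, [0, 0, 0.1], 0],
    [1, [0, 0, 0.2], 0],
    [1, [0, 0, 0.2], 0],
    [1, [0, 0, 0.2], 0]
  ]
}}

```text
time_s: 16.6
tcp_pos: [0.5451, 0.1375, 0.0631]
ee_rot: [0.478, 0.878, -0.0, 0.001]
contact_force: [-14.4, -4.3, 39.0]
gripper_width: 0.0442
```

```bash
cat > fin.py <<'E'
from h import *
import sys
go(.5448+.0004,.1377-.0006,.0638,122.8)
s=snap('wrist',sys.argv[1]);o=manip.observe();W=cloud(s)
R=Ro.from_quat(o['ee_rot']).as_matrix();L=(W-o['tcp_pos'])@R*1000
A=np.concatenate([L[225:315,205:306].reshape(-1,3),W[225:315,205:306].reshape(-1,3)],1)
A=A[(np.hypot(A[:,0],A[:,1])<17)]
print('top face z',np.percentile(A[:,5],[5,50,95]))
m=A[:,5]>np.median(A[:,5])-.003;B=A[m,3:]
c,_,_,_=np.linalg.lstsq(np.c_[B[:,:2]-B[:,:2].mean(0),np.ones(len(B))],B[:,2],rcond=None);print('slope',c)
E
python3 fin.py wrist16; python3 pin.py p16 wrist
```

```text
t 16.6 tcp [0.5451 0.1375 0.0631] yaw 122.86 tilt [ 0.001 -0.001 -1.   ] F [-14.4  -4.3  39. ] w 0.0442
delta cm [-0.04 -0.01 -0.07] twist 0.06
top face z [0.07877771 0.07967113 0.08056983]
slope [-0.00362385 -0.00168269  0.07966859]
wrist head 2615 ((491.1062316894531, 221.59434509277344), 10.117151260375977) 0.09422178686911288
notch x,y 0.0002926974145507461 0.002659232082824709
br ((494.8348388671875, 215.48489379882812), (50.614105224609375, 44.12207794189453), 32.988487243652344)
```

View pics/wrist16.png

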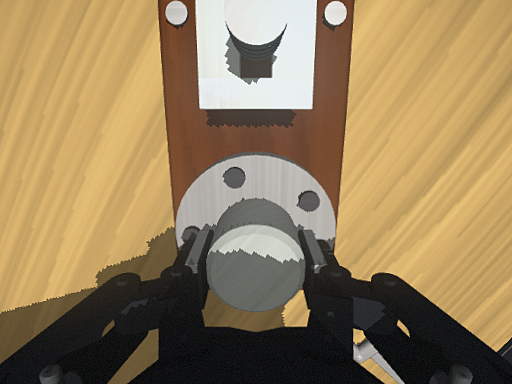

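At the hard stop the cap top is at 79.7 mm (80 expected) and the force is 39 N. I'll ease off slightly, staying on the stop.

{"fn": "servo_tool", "kwargs": {
  "deltas": [
    [1, [0, 0, -0.1], 0],
    [1, [0, 0, -0.1], 0],
    [1, [0, 0, -0.1], 0],
    [1, [0, 0, -0.1], 0]
  ]
}}

```text
time_s: 17.03
tcp_pos: [0.545, 0.1375, 0.0634]
ee_rot: [0.478, 0.878, -0.0, 0.0]
contact_force: [-8.9, -3.6, 25.2]
gripper_width: 0.0445
```

```bash
python3 fin.py wrist17; python3 pin.py p17 wrist; python3 -c "
from h import *
s=snap('top','top17')
print(manip.observe()['contact_force'])"
```

```text
t 17.03 tcp [0.545  0.1375 0.0634] yaw 122.86 tilt [ 7.e-04 -6.e-04 -1.e+00] F [-8.9 -3.6 25.2] w 0.0445
delta cm [-0.04 -0.   -0.04] twist 0.06
top face z [0.07905768 0.07997941 0.08087271]
slope [-0.00233796 -0.00215973  0.07997785]
wrist head 2630 ((491.05419921875, 221.7781982421875), 10.15014362335205) 0.0942170732431872
notch x,y 0.00034849181152341166 0.002841967805175793
br ((494.78729248046875, 215.5096435546875), (50.72066879272461, 44.18535614013672), 32.94819641113281)
[-9.15493833 -2.0987489  25.87452377]
```

View pics/top17.png

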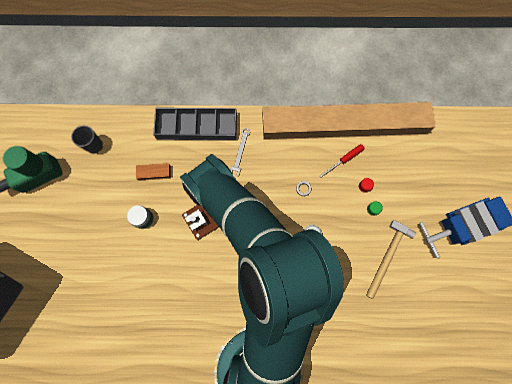

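The top view shows the pin free in the bracket at (197,220), and every other part I can see is where it was. Handing in.

```bash
python3 -c "
from cell import manip
print(manip.job_done()); print(manip.observe()['contact_force'])"
```

```text
the job is handed in; nothing more can be done
None
the job is handed in; nothing more can be done
```

The pin hangs in the bracket notch, and the tall cap is clicked onto the stud and still held pressed down. I handed the job in at about 17 s; no verdict came back.

- **Pin:** it was drawn straight up, lowered into the notch and released. The last wrist view put it at notch x +0.3 mm and y +2.8 mm, with its head top at 94.2 mm (94 expected), upright and untouched.
- **Cap:** the push turned to a 10 N pull as the balls drew it on, which was the click. I then pressed to the hard stop and eased off from 39 N to about 25 N. Its top face measured 80.0 mm (80 expected at full squeeze) and tilted about 0.003 rad. The gripper sits within about 0.4 mm of where the cap is centred on the hub.
- **Other parts:** they look unmoved in the last top view. The arm hid most of the wide cover, so I could not check that one fully.
- **Disagreements:**
  - The side camera differed by up to about 2.5 mm, so I used the wrist camera's positions.
  - One sideways move near the cap went the wrong way; I corrected it and nothing was touched.
  - The final push includes about 9 N sideways, but the cap stayed upright.

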